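# Crack open the fogger tank

### The job

The filler cap on the square fogger tank is stuck fast. Grip it firmly, break it loose with a short hard anticlockwise twist (seen from above), keep turning it until it is free, lift it off and set it down gently, standing head up, in the round steel dish. The round drum has the same kind of cap: that is not the one to open.

Things in the scene. Friction and masses are not known exactly. Their poses are not given: they have to be found in the camera images.
- cap_center (a point): Centre of the filler cap's ribbed round head (dark plastic, 52 mm diameter, 28 mm high), half-way up, on its axis. A 20 mm two-eared plug under it sits in the mouth; its flat foot, 39 x 24 mm, is 34 mm below this point. 0.12 kg. Grip across any diameter; fingers have room to 36 mm below this point. About 0.5 N m anticlockwise breaks it loose; easy past 30 degrees; lifts straight off at 45 to 115.
- mouth (a point): Centre of the upper rim of the mouth of the square tank, on the cap's axis, 122 mm above the bench. The tank is frosted white plastic, 160 x 160 mm, 100 mm high, fixed, with a neck 22 mm high and 49 mm in diameter mid-top; x, y along its sides (parallel to the closed cap's). A round drum 164 mm in diameter, as high and with a like cap, stands elsewhere: a bystander.
- dish: Round shallow steel dish, fixed to the bench, 152 mm in diameter, rim 14 mm high, flat inside floor 140 mm in diameter. Origin at the centre of its underside; the inside floor lies 4 mm above the origin, z up.

How it is judged:
On the way, in this order (a step that is already met when the one before it is completed fails the run):
1. the cap has been twisted loose and turned by at least 35 degrees (angle between the x axis of cap_center and the x axis of mouth, either way round above 0.61 rad), for 0.05 s.
2. the cap has been lifted off the tank's mouth, in the fingers (z of cap_center in the frame of mouth above 0.04 m and contact force between the fingers and cap above 0.5 N), for 0.05 s.
3. the cap is lowered into the dish to within 15 mm of its floor while still in the fingers (set down, not dropped) (horizontal distance between cap_center and dish below 0.05 m and z of cap_center in the frame of dish below 0.053 m and contact force between the fingers and cap above 0.5 N), for 0.05 s.
At the end, for the whole second after the job is handed in: The cap stands upright (within 11 degrees) on the dish's floor, its centre within 50 mm of the dish's centre, released and at rest (horizontal distance between cap_center and dish below 0.05 m and z of cap_center in the frame of dish below 0.043 m and angle between cap_center's own z axis and vertical below 0.2 rad and linear speed of cap below 0.02 m/s); the robot touches nothing.
It also fails if it takes over 45 s, if anything falls off the work surface, if the arm or the gripper's body presses on something with over 40 N, if the wrist force passes 120 N, or if a joint passes its speed limit or range.

### The arm

A 7-joint arm with a two-finger parallel gripper is mounted at the origin on the work surface. World frame = base frame: x ahead of the robot, y to its left, z up, the work surface at z = 0. Lengths are in m, angles in rad, forces in N, time in s.
With the tool pointing down it reaches from about 0.4 to 0.9 m from the base axis. Payload 5.6 kg.
Tool frame: the origin (TCP) lies on the centre line of the jaws, within the pads' length; the fingertips stand 11 mm ahead of it and the grasp point (between the pads) lies 8 mm behind it; z points along the fingers, y is the line along which they close (so a half turn about z gives the same grasp; the last joint's range is limited). The gripper opens to 92 mm and grips with 3 to 60 N. Pads are 20 mm wide; open, the fingers measure 128 mm over their backs; the gripper's body (75 mm by 189 mm) begins 69 mm behind the grasp point.
Start: joints at [1.11, 0.468, -0.012, 1.603, 0.006, 1.071, -0.056], TCP at [0.264, -0.594, 0.226] pointing down, gripper open.
Joint ranges: [-2.53, 2.53], [-0.31, 2.02], [-1.57, 1.55], [0.28, 2.44], [-1.29, 4.43], [0.15, 1.84], [-2.92, 2.92]. Speed limits (rad/s): [2.57, 2.57, 3.14, 3.14, 3.14, 3.14, 3.14].

### API

Orientations are given as a unit quaternion [w, x, y, z].
In Python, from workcell import manip gives the robot as it stands.
- The arm moves only by the shell command python3 -m handwheel 'ROWS' [OPENING]. ROWS is JSON, a list of rows, each a list of 6 numbers: the shift along the tool's x, y, z in cm, then the turn, a rotation vector about the tool's x, y, z in rad. In form: [[tx, ty, tz, rx, ry, rz], ...]. A call has 1 to 10 rows; each row shifts and turns the commanded pose from where the row before left it, along the tool's axes as they then stand; what a row does not reach is not made up. A row lasts 1/8 s, in which the tool goes at most 62.5 mm and 10.7 degrees, less where a joint would pass 70% of its speed; a pose out of reach is approached as far as the arm can. A call is refused whole if a number of a shift passes 6.25 or a number of a turn 0.188, either way. A call with a gripper value outside its range is refused whole. OPENING is the finger opening in cm, from 0 to 9.19, set as the call begins (- or left out, the last holds). The fingers move at their own pace and stop on an object; the grip force is fixed at half the most. Time passes only in rows, so rows that do not move let the fingers close. It gives the time, the measured TCP pose, the force, the opening and the grip force at its end, in the units of the state.
- manip.observe(): the state, without advancing time (a new reading comes with each control period).
- manip.capture(name): name is "side" or "top"; returns (picture, depth): 400x640x3 uint8, blue, green, red; 400x640 float32, m along the optical axis (not along the pixel's ray), 0 where there is no reading.
- manip.get_calibration(name): a dict with "fx", "fy", "cx", "cy" (pixels), "dist" ([k1, k2, p1, p2, k3] as OpenCV has them; the pictures are not rectified), "position" and "orientation" of the camera in the world. Camera axes: x right, y down, z forward; pixel columns grow to the right and rows downward; lengths in m; the calibration is good to about 2 mm. A picture is of the moment at which its call begins. get_calibration takes no time and is no camera call.
- manip.finish_job(): hands the job in; it is judged then, once.
The state is a dict: "t": time; "joint_pos": joint angles; "joint_vel": joint speeds; "joint_efforts": joint torques, N m; "eef_pos": TCP position; "tool_rot": TCP orientation; "wrist_force": force on the tool from outside, world axes, zero at the start; "ft_torque": the same for the moment, N m; "opening": opening from 0.0 (shut) to 1.0 (fully open); "gripper_force": force on a finger pad.
Only numpy, scipy, OpenCV 4.12 (cv2) and the standard library are available. Lean on these libraries where they do the work, as an engineer would, in place of code of your own. Each camera call takes 0.05 s, during which the arm holds its last target. There are 200 camera calls.

## Working session

There is one attempt and no reset: what is moved stays moved. The work goes in short steps, Python scripts to look and compute and a shell command to move; the robot and the scene stay as the last step left them, time stands still between calls to the robot, and variables do not carry over. Pictures are saved under pics/ and viewed, at most 10 in all, crops included, and the job is handed in when it is done.

```bash
mkdir -p pics
cat > h.py <<'E'
import numpy as np, cv2
from workcell import manip
from scipy.spatial.transform import Rotation as R
def cam(n):
    c=manip.get_calibration(n)
    K=np.array([[c['fx'],0,c['cx']],[0,c['fy'],c['cy']],[0,0,1]]);q=c['orientation']
    return K,np.array(c['dist']),np.array(c['position']),R.from_quat([q[1],q[2],q[3],q[0]]).as_matrix()
def rays(n,px):
    K,d,p,M=cam(n)
    u=cv2.undistortPoints(np.array(px,float).reshape(-1,1,2),K,d).reshape(-1,2)
    return p,np.c_[u,np.ones(len(u))]@M.T
def at_z(n,px,z):
    p,r=rays(n,px); return p+r*((z-p[2])/r[:,2])[:,None]
def by_depth(n,px,D):
    p,r=rays(n,px); return p+r*np.array([D[int(v),int(u)] for u,v in px])[:,None]
E
python3 - <<'E'
from h import *
for n in("top","side"):
    im,D=manip.capture(n);cv2.imwrite(f"pics/{n}0.png",im);np.save(n+"0.npy",D);print(n,cam(n))
print(manip.observe())
E
```

```text
top (array([[422.57042249,   0.        , 318.20454524],
       [  0.        , 422.57042249, 193.49316231],
       [  0.        ,   0.        ,   1.        ]]), array([-0.09516309,  0.        ,  0.        ,  0.        ,  0.        ]), array([ 0.366716  , -0.02534013,  1.13026419]), array([[-0.01148211, -0.98468022,  0.17399145],
       [-0.99956156,  0.0160519 ,  0.02488002],
       [-0.02729175, -0.17362949, -0.98443281]]))
side (array([[425.45501505,   0.        , 323.90718013],
       [  0.        , 425.45501505, 198.97147131],
       [  0.        ,   0.        ,   1.        ]]), array([-0.10208288,  0.        ,  0.        ,  0.        ,  0.        ]), array([0.33124805, 0.56535663, 0.71482714]), array([[-0.93430062, -0.24391038,  0.25998094],
       [-0.35637203,  0.65750032, -0.6638466 ],
       [-0.00901848, -0.71288222, -0.70122579]]))
{'t': 0.1, 'joint_pos': array([ 1.11000641,  0.4682985 , -0.0116265 ,  1.60350283,  0.00599427,
        1.07140337, -0.05632402]), 'joint_vel': array([-0.00173009, -0.00117126,  0.00124007, -0.00293308,  0.00151549,
        0.00035002,  0.00097111]), 'joint_efforts': array([ 4.95514814e-04, -5.21643949e+01, -1.26533821e-02, -2.44364637e+01,
       -5.67550049e-02,  1.41393102e-02,  7.14988346e-05]), 'eef_pos': array([ 0.26348485, -0.59365787,  0.22474139]), 'tool_rot': array([-7.59774384e-04,  9.78267651e-01,  2.07344593e-01, -2.11481466e-04]), 'wrist_force': array([-0.13812835, -0.115033  , -0.37040622]), 'ft_torque': array([ 0.03647419, -0.01146782, -0.04157347]), 'gripper_force': 0.0, 'opening': 1.000067195486768}
```

View pics/top0.png

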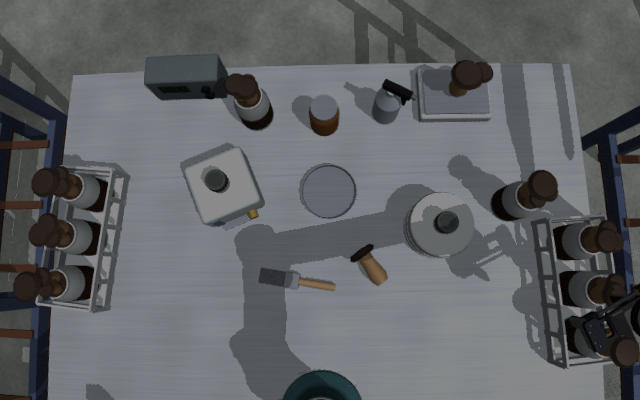

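View pics/side0.png

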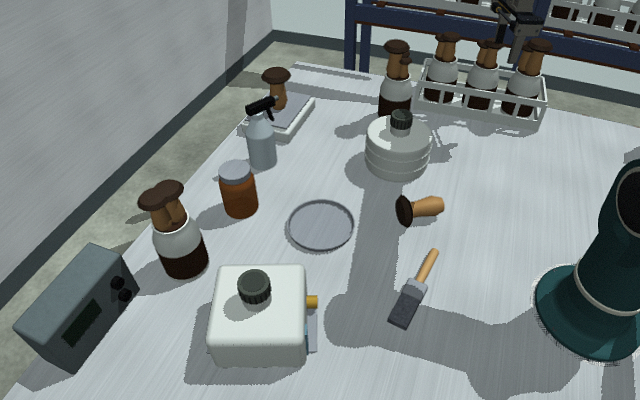

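The top view shows the square tank at (222,186), with its cap head at about (217,180), and the dish at (328,190). The round drum, which I leave alone, is at (440,225). I'll take enlarged crops next.

Run:
```python
from h import *
a=cv2.imread("pics/top0.png")[135:235,170:270];b=cv2.imread("pics/side0.png")[250:380,195:325]
cv2.imwrite("pics/c0.png",np.hstack([cv2.resize(a,(400,400),interpolation=2),cv2.resize(b,(400,400),interpolation=2)]))
T=np.load("top0.npy");S=np.load("side0.npy")
print(by_depth("top",[(217,178),(216,182),(235,200),(328,190),(300,190)],T))
print(by_depth("side",[(254,283),(280,285),(321,225)],S))
# cap top: points of the depth cloud
for n,D,box in(("top",T,(200,165,235,198)),("side",S,(230,260,280,312))):
    px=[(u,v) for v in range(box[1],box[3]) for u in range(box[0],box[2]) if D[v,u]>0]
    P=by_depth(n,px,D);m=P[:,2]>.143;Q=P[m];print(n,m.sum(),np.median(Q[:,2]),Q.mean(0),Q.min(0),Q.max(0),cv2.minEnclosingCircle(Q[:,:2].astype(np.float32)))
# dish rim ellipse extremes, tank top edge
print("dish",at_z("top",[(300,190),(356,190),(328,164),(328,218)],.014))
# tank top rectangle
px=[(u,v) for v in range(140,232) for u in range(175,270) if T[v,u]>0];P=by_depth("top",px,T);Q=P[abs(P[:,2]-.1)<.006]
r=cv2.minAreaRect((Q[:,:2]*1000).astype(np.float32));print("tank",len(Q),r)
```

```text
[[ 5.81366230e-01  2.41673242e-01  1.51577150e-01]
 [ 5.71481650e-01  2.43619102e-01  1.52223324e-01]
 [ 5.36472765e-01  2.09392613e-01  9.54128059e-02]
 [ 5.75120077e-01 -2.35347231e-02  3.09898922e-03]
 [ 5.76941746e-01  5.27249944e-02  7.23411109e-05]]
[[ 0.57603019  0.24829477  0.15210518]
 [ 0.5549681   0.20632794  0.0995672 ]
 [ 0.57111723 -0.02722893  0.00430695]]
top 365 0.15231915292296294 [0.57776676 0.24663127 0.15210744] [0.55268388 0.22141517 0.143312  ] [0.60392933 0.27147523 0.15712825] ((0.5789484977722168, 0.2480078488588333), 0.026917140930891037)
side 797 0.15240851726113436 [0.57711384 0.24940255 0.15185651] [0.5532293  0.21994936 0.14305515] [0.60498728 0.27360289 0.15546624] ((0.5786876678466797, 0.2467934787273407), 0.0270684827119112)
dish [[ 0.57435108  0.05176298  0.014     ]
 [ 0.57186951 -0.09865692  0.014     ]
 [ 0.64492239 -0.0246785   0.014     ]
 [ 0.49750565 -0.02238755  0.014     ]]
tank 3114 ((578.1221313476562, 246.359375), (158.26242065429688, 155.84471130371094), 22.192325592041016)
```

View pics/c0.png

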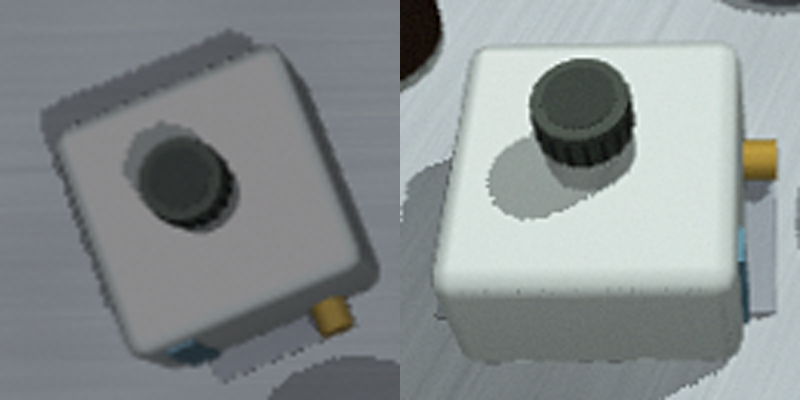

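The crop shows the tank's cap head centred at about (217,179) in the full top picture. Both cameras agree on a cap axis of (0.578, 0.247) and a top near z 0.151, so its centre is about 0.137. The dish is at (0.572, -0.0235). I'll lift and travel at z 0.30.

```bash
python3 -m handwheel '[[0,0,-2.5,0,0,0],[0,0,-2.5,0,0,0],[0,0,-2.5,0,0,0],[3.5,-3.56,0,0,0,0],[3.5,-3.56,0,0,0,0],[3.5,-3.56,0,0,0,0],[3.5,-3.56,0,0,0,0],[3.5,-3.56,0,0,0,0],[3.5,-3.56,0,0,0,0]]' 9.19; python3 -m handwheel '[[3.5,-3.56,0,0,0,0],[3.5,-3.56,0,0,0,0],[3.5,-3.56,0,0,0,0],[3.5,-3.56,0,0,0,0],[3.5,-3.56,0,0,0,0],[3.5,-3.56,0,0,0,0],[3.5,-3.56,0,0,0,0],[3.5,-3.56,0,0,0,0],[3.5,-3.56,0,0,0,0],[0,0,0,0,0,0]]'
cat >> h.py <<'E'
def go(x,y,z):
    s=manip.observe();q=s['tool_rot'];M=R.from_quat([q[1],q[2],q[3],q[0]]).as_matrix()
    print("t",s['t'],"pos",s['eef_pos'],"shift cm",(M.T@(np.array([x,y,z])-s['eef_pos'])*100).round(2),"zaxis",M[:,2].round(4),"yaw",np.arctan2(M[1,0],M[0,0]),"j",s['joint_pos'].round(2),"F",s['wrist_force'],s['ft_torque'],s['gripper_force'],s['opening'])
E
python3 -c "from h import *;go(.578,.247,.131)"
```

```text
t: 1.23
eef_pos: [0.3692, -0.3119, 0.3004]
tool_rot: [-0.0, 0.978, 0.207, -0.0]
wrist_force: [0.5, 0.8, -1.0]
opening: 0.999
gripper_force: 0.0
t: 2.48
eef_pos: [0.5268, 0.1112, 0.3001]
tool_rot: [-0.001, 0.978, 0.211, -0.0]
wrist_force: [-0.5, -0.2, -0.4]
opening: 0.999
gripper_force: 0.0
t 2.475 pos [0.52679241 0.11118101 0.30008229] shift cm [ 10.26 -10.23  16.93] zaxis [-0.001   0.0023 -1.    ] yaw 0.424440709137172 j [ 0.19  0.26 -0.55  1.76  0.14  1.16 -1.55] F [-0.46566366 -0.18667915 -0.44574928] [-0.05257836  0.01330692 -0.0080903 ] 0.0 0.9990446219726825
```

```bash
python3 -m handwheel '[[3.4,-3.4,0,0,0,0],[3.4,-3.4,0,0,0,0],[3.46,-3.43,0,0,0,0],[0,0,3,0,0,0],[0,0,3,0,0,0],[0,0,1.5,0,0,0],[0,0,0,0,0,0],[0,0,0,0,0,0]]'
python3 - <<'E'
from h import *
im,D=manip.capture("side");cv2.imwrite("pics/s1.png",cv2.resize(im[150:350,160:380],None,fx=2.7,fy=2.7));go(.578,.247,.131)
E
```

```text
t: 3.48
eef_pos: [0.5799, 0.242, 0.2268]
tool_rot: [-0.0, 0.978, 0.207, 0.001]
wrist_force: [-0.4, -0.2, 0.2]
opening: 0.999
gripper_force: 0.0
t 3.525 pos [0.57990142 0.24219796 0.22698438] shift cm [-0.   -0.52  9.6 ] zaxis [ 2.1e-03  7.0e-04 -1.0e+00] yaw 0.41730907795247063 j [-0.05  0.5  -0.54  1.63  0.28  1.09 -1.83] F [-0.04893667  0.33896029 -0.6163685 ] [-0.0402239  -0.02049377  0.05323098] 0.0 1.0012482075320295
```

View pics/s1.png

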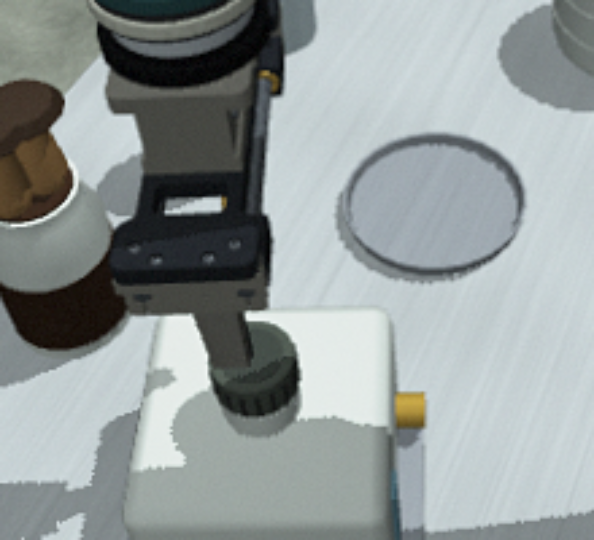

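The fingers hang above the cap, which is at about (257,365) in the crop, and the flask to the left is clear. I'll shift by -0.52 cm in y, descend, then close.

```bash
python3 -m handwheel '[[0,-0.5,2,0,0,0],[0,0,2.5,0,0,0],[0,0,2.5,0,0,0],[0,0,1.5,0,0,0],[0,0,1.1,0,0,0],[0,0,0,0,0,0],[0,0,0,0,0,0]]'; python3 -c "from h import *;go(.578,.247,.131)"; python3 -m handwheel '[[0,0,0,0,0,0],[0,0,0,0,0,0],[0,0,0,0,0,0],[0,0,0,0,0,0],[0,0,0,0,0,0],[0,0,0,0,0,0]]' 0;  python3 -c "from h import *;go(.578,.247,.131)"
```

```text
t: 4.4
eef_pos: [0.5776, 0.247, 0.1303]
tool_rot: [-0.0, 0.978, 0.207, 0.001]
wrist_force: [0.6, -0.3, -0.2]
opening: 0.998
gripper_force: 0.0
t 4.4 pos [0.57764315 0.24699925 0.13030318] shift cm [ 0.03  0.01 -0.07] zaxis [ 1.2e-03  5.0e-04 -1.0e+00] yaw 0.41773198983973225 j [-0.09  0.6  -0.5   1.71  0.35  0.92 -1.89] F [ 0.57204546 -0.2972164  -0.23761219] [ 0.02230287 -0.04413304  0.03150302] 0.0 0.9982719553281243
t: 5.15
eef_pos: [0.5776, 0.2458, 0.1298]
tool_rot: [0.001, 0.978, 0.207, 0.0]
wrist_force: [-0.1, -4.2, 2.7]
opening: 0.56
gripper_force: 30.0
t 5.15 pos [0.57763749 0.24577972 0.12981101] shift cm [ 0.08 -0.1  -0.12] zaxis [ 6.0e-04 -1.1e-03 -1.0e+00] yaw 0.41711314864904414 j [-0.09  0.6  -0.5   1.71  0.35  0.92 -1.89] F [-0.09931763 -4.17043595  2.68381004] [-0.82920258 -0.1453953  -0.03001025] 30.000547170639038 0.559756260130886
```

```bash
python3 -m handwheel '[[0,0.1,0,0,0,0],[0,0,0,0,0,-0.188],[0,0,0,0,0,-0.188],[0,0,0,0,0,-0.188]]'; python3 -c "from h import *;go(.578,.247,.131)"
```

```text
t: 5.65
eef_pos: [0.5776, 0.2452, 0.1295]
tool_rot: [0.0, 0.881, 0.473, -0.0]
wrist_force: [1.6, -3.9, -1.2]
opening: 0.561
gripper_force: 30.0
t 5.65 pos [0.5775974  0.24518039 0.12949257] shift cm [ 0.17 -0.07 -0.15] zaxis [-2.e-04 -9.e-04 -1.e+00] yaw 0.9857895131048131 j [-0.    0.64 -0.63  1.7   0.45  0.95 -1.39] F [ 1.57870228 -3.94350874 -1.21686577] [-0.74595478 -0.28686091  0.00696577] 29.997992143034935 0.5613439440734193
```

```bash
python3 -m handwheel '[[0,0,0,0,0,-0.185],[0,0,0,0,0,-0.185],[0,0,0,0,0,-0.185],[0,0,0,0,0,-0.185],[0,0,0,0,0,0]]'; python3 -c "from h import *;go(.578,.247,.131)"; python3 -m handwheel '[[0,0,-0.3,0,0,0],[0,0,-0.3,0,0,0]]';python3 -c "from h import *;go(.578,.247,.131)"
```

```text
t: 6.28
eef_pos: [0.5787, 0.2453, 0.1292]
tool_rot: [0.0, 0.653, 0.757, 0.001]
wrist_force: [3.9, -0.8, -2.4]
opening: 0.565
gripper_force: 30.0
t 6.275 pos [0.57866218 0.24534833 0.12922158] shift cm [ 0.17 -0.04 -0.18] zaxis [ 0.001  0.001 -1.   ] yaw 1.7172395132425362 j [ 0.1   0.7  -0.8   1.7   0.58  1.   -0.75] F [ 3.85918385 -0.78889743 -2.3533301 ] [-0.38607874 -1.15604049 -0.07396383] 29.99842571094632 0.565209447811551
t: 6.52
eef_pos: [0.5772, 0.2455, 0.1351]
tool_rot: [-0.0, 0.653, 0.757, -0.001]
wrist_force: [2.4, -1.7, -3.5]
opening: 0.566
gripper_force: 30.0
t 6.525 pos [0.57720145 0.24551976 0.1351291 ] shift cm [0.13 0.1  0.41] zaxis [-1.e-03 -6.e-04 -1.e+00] yaw 1.7174655137403947 j [ 0.1   0.69 -0.8   1.69  0.57  1.01 -0.75] F [ 2.36315787 -1.72240137 -3.50597317] [-0.41061254 -0.86356525 -0.02852485] 29.999302625656128 0.5657450092607743
```

```bash
python3 -m handwheel '[[0,0,-0.6,0,0,0],[0,0,-0.8,0,0,0],[0,0,-1,0,0,0],[0,0,-1.5,0,0,0],[0,0,-2.5,0,0,0],[0,0,-2.5,0,0,0],[0,0,0,0,0,0]]'
python3 - <<'E'
from h import *
im,D=manip.capture("side");cv2.imwrite("pics/s2.png",cv2.resize(im[120:370,160:380],None,fx=2.4,fy=2.4));go(.572,-.0235,.22)
E
```

```text
t: 7.4
eef_pos: [0.5783, 0.247, 0.2273]
tool_rot: [0.001, 0.652, 0.758, 0.002]
wrist_force: [-0.1, 0.5, -1.8]
opening: 0.559
gripper_force: 30.0
t 7.45 pos [0.57767401 0.24620371 0.22557427] shift cm [-26.58  -4.58   0.54] zaxis [ 1.6e-03  6.0e-04 -1.0e+00] yaw 1.7203769718842492 j [ 0.15  0.6  -0.87  1.62  0.49  1.15 -0.69] F [-0.26163979 -0.12887658 -1.91249209] [-0.03742129 -0.12069348 -0.00880559] 29.999688863754272 0.5619068986082013
```

View pics/s2.png

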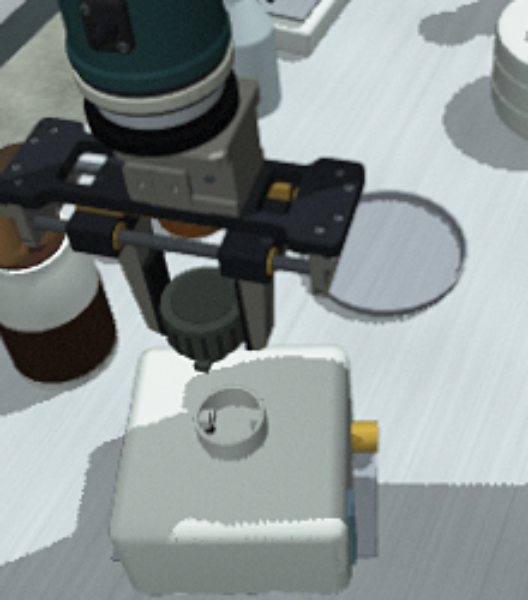

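The cap is off and upright in the fingers at (203,310) in the crop, and the tank's mouth at (230,420) is empty. Next is the dish.

```bash
python3 -m handwheel '[[-2,-0.35,0,0,0,0],[-4,-0.69,0,0,0,0],[-4.5,-0.77,0,0,0,0],[-4.5,-0.77,0,0,0,0],[-4.5,-0.77,0,0,0,0],[-4,-0.69,0,0,0,0],[-2,-0.35,0,0,0,0],[-1,-0.18,0,0,0,0],[0,0,0,0,0,0],[0,0,0,0,0,0]]';python3 -c "from h import *;go(.572,-.0235,.05)"
```

```text
t: 8.7
eef_pos: [0.5718, -0.0212, 0.2247]
tool_rot: [-0.0, 0.651, 0.759, 0.0]
wrist_force: [0.2, 0.2, -2.0]
opening: 0.562
gripper_force: 30.0
t 8.7 pos [ 0.57181027 -0.02120332  0.22467185] shift cm [-0.24 -0.02 17.47] zaxis [ 2.e-04  8.e-04 -1.e+00] yaw 1.7227272907686828 j [ 0.65  0.5  -0.89  1.76  0.43  1.09 -0.23] F [ 0.21083226  0.15206449 -2.00685187] [ 0.00604185 -0.08811844  0.02002018] 29.99972641468048 0.5617940797853842
```

```bash
python3 -m handwheel '[[-0.2,0,2,0,0,0],[0,0,3,0,0,0],[0,0,3.5,0,0,0],[0,0,3.5,0,0,0],[0,0,3,0,0,0],[0,0,1.5,0,0,0],[0,0,0.6,0,0,0],[0,0,0,0,0,0],[0,0,0,0,0,0]]'
python3 - <<'E'
from h import *
im,D=manip.capture("side");cv2.imwrite("pics/s3.png",cv2.resize(im[120:290,220:420],None,fx=3,fy=3));go(.572,-.0235,.0305)
E
```

```text
t: 9.82
eef_pos: [0.5729, -0.0251, 0.0546]
tool_rot: [0.001, 0.652, 0.758, 0.0]
wrist_force: [0.4, 0.5, -0.6]
opening: 0.557
gripper_force: 30.0
t 9.875 pos [ 0.57283555 -0.02513548  0.05454245] shift cm [ 0.18 -0.06  2.4 ] zaxis [ 1.8e-03 -3.0e-04 -1.0e+00] yaw 1.7200767876636258 j [ 0.53  0.71 -0.73  1.87  0.64  0.81 -0.39] F [-0.11853429  0.09848676 -1.42420535] [-0.05178229 -0.05599172 -0.0120223 ] 29.99972105026245 0.5598323776904082
```

View pics/s3.png

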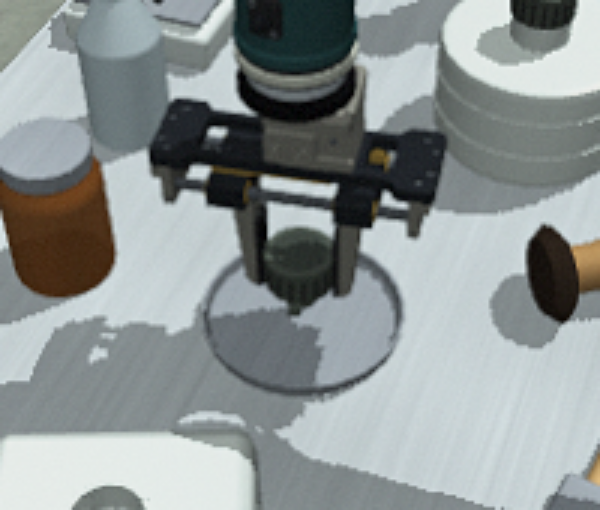

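The cap hangs upright at (300,270) in the crop, over the dish and near its centre. I'll lower it slowly, watching the force.

```bash
python3 -m handwheel '[[0,0,0.6,0,0,0],[0,0,0.6,0,0,0],[0,0,0.5,0,0,0],[0,0,0.2,0,0,0],[0,0,0.1,0,0,0],[0,0,0,0,0,0],[0,0,0,0,0,0]]'; python3 -m handwheel '[[0,0,0.15,0,0,0],[0,0,0.1,0,0,0],[0,0,0,0,0,0]]'; python3 -c "from h import *;go(.572,-.0235,.0305)"
```

```text
t: 10.75
eef_pos: [0.5722, -0.0251, 0.0337]
tool_rot: [0.0, 0.652, 0.758, 0.0]
wrist_force: [-0.3, -0.3, -1.8]
opening: 0.561
gripper_force: 30.0
t: 11.12
eef_pos: [0.572, -0.0251, 0.0309]
tool_rot: [-0.0, 0.652, 0.758, -0.0]
wrist_force: [0.4, 0.4, -1.3]
opening: 0.563
gripper_force: 30.0
t 11.125 pos [ 0.57203449 -0.02511611  0.03094193] shift cm [0.16 0.02 0.04] zaxis [-2.e-04 -1.e-04 -1.e+00] yaw 1.7202579892784882 j [ 0.51  0.74 -0.7   1.88  0.67  0.77 -0.41] F [ 0.38433785  0.43951755 -1.34053739] [-0.10028409 -0.00792974 -0.01688956] 29.999694228172302 0.5628477536972061
```

```bash
python3 -m handwheel '[[0,0,0.1,0,0,0],[0,0,0,0,0,0],[0,0,0,0,0,0]]'; python3 -m handwheel '[[0,0,0.1,0,0,0],[0,0,0,0,0,0],[0,0,0,0,0,0]]'
```

```text
t: 11.5
eef_pos: [0.5721, -0.0251, 0.0301]
tool_rot: [0.0, 0.652, 0.758, -0.0]
wrist_force: [0.9, 0.4, -0.3]
opening: 0.558
gripper_force: 30.0
t: 11.88
eef_pos: [0.5723, -0.0251, 0.0295]
tool_rot: [0.0, 0.652, 0.758, -0.0]
wrist_force: [-1.3, -0.3, 5.6]
opening: 0.559
gripper_force: 30.0
```

The foot is on the floor (5.6 N). I'll release partway and retreat upward.

```bash
python3 -m handwheel '[[0,0,0,0,0,0],[0,0,0,0,0,0],[0,0,0,0,0,0],[0,0,0,0,0,0],[0,0,0,0,0,0]]' 8; python3 -m handwheel '[[0,0,-0.5,0,0,0],[0,0,-1,0,0,0],[0,0,-2,0,0,0],[0,0,-3,0,0,0],[0,0,-3,0,0,0],[0,0,-3,0,0,0],[0,0,-3,0,0,0],[0,0,0,0,0,0],[0,0,0,0,0,0],[0,0,0,0,0,0]]'
python3 - <<'E'
from h import *
im,D=manip.capture("side");cv2.imwrite("pics/s4.png",cv2.resize(im[120:290,220:420],None,fx=3,fy=3));go(.572,-.0235,.2)
px=[(u,v) for v in range(195,255) for u in range(285,355) if D[v,u]>0];P=by_depth("side",px,D);Q=P[(P[:,2]>.04)&(P[:,2]<.07)];print(len(Q),np.median(Q[:,2]),cv2.minEnclosingCircle(Q[:,:2].astype(np.float32)))
E
```

```text
t: 12.5
eef_pos: [0.5721, -0.0251, 0.029]
tool_rot: [-0.0, 0.652, 0.758, -0.0]
wrist_force: [0.6, -0.3, 0.3]
opening: 0.871
gripper_force: 0.0
t: 13.75
eef_pos: [0.5714, -0.0252, 0.1832]
tool_rot: [-0.001, 0.652, 0.758, -0.001]
wrist_force: [0.7, -0.3, -0.1]
opening: 0.869
gripper_force: 0.0
t 13.8 pos [ 0.57149674 -0.02516574  0.18314978] shift cm [ 0.16  0.07 -1.69] zaxis [-1.8e-03  1.0e-04 -1.0e+00] yaw 1.7203408760955958 j [ 0.63  0.55 -0.86  1.79  0.48  1.02 -0.26] F [-0.45090395 -0.09056501 -0.32846081] [-0.09766894 -0.10006588 -0.05767572] 0.0 0.8695187960892824
417 0.052924038454698064 ((0.5729078054428101, -0.021890772506594658), 0.02751820906996727)
```

View pics/s4.png

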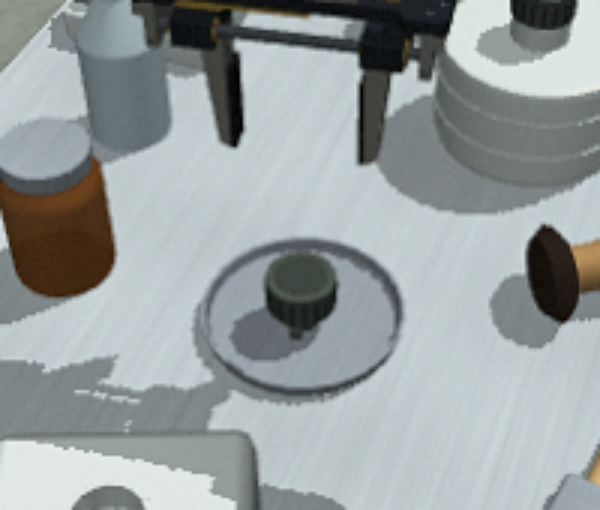

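The cap stands upright at (301,290) in the crop, at the dish's centre. Its top is at z 0.053, and the gripper is clear.

```bash
python3 -c "from workcell import manip;print(manip.finish_job())"
```

```text
the job is handed in; nothing more can be done
None
```

I broke the square tank's cap loose, turned it about 74 degrees, lifted it off and set it down upright near the centre of the dish; the job was handed in at about 14 s, and no verdict came back.

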